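Hold the reading magnifier over a photo in the album

TASK

Take the reading magnifier by its handle out of the wooden tray, lift it across over the row of books, alarm clock and water glass, and hold it over the small photo of the red-sailed boat in the open album so that the photo can be looked at through the lens: the lens level, centred on the photo, its long side in line with the photo's long side (handle to either side), hovering about 25 mm above the page. Do not touch the album or disturb the books, clock and glass, and finish while still holding the magnifier steady there by its handle; do not put it down.

Things in the scene. Friction and masses are not known exactly. Their poses are not given: they have to be found in the camera images.
- magnifier: Black rectangular reading magnifier, loose, about 0.17 kg, 231 mm long, flat in the tray. Origin: lens centre, in the plane of the flat underside; z up; x along the lens's long side, handle towards -x. Clear lens 104 x 66 mm, frame 116 (x) x 78 (y) x 12 mm. Straight handle 24 mm wide, z 0 to 20 mm, from x = -68 to -173 mm, red switch on top. Balances near x = -70 mm.
- magnifier_grip (a point): Point on the axis of the magnifier's handle near the lens end, 90 mm from the lens centre (magnifier x = -90, y = 0, z = 10 mm); a good place to take it.
- tray: Shallow open wooden tray, fixed, 280 mm (x) by 140 mm (y), 18 mm high, walls and floor 5 mm thick. Origin: centre of its underside, on the table. It lies on one side of the row of books, the album on the other; which is on the left varies.
- album: Open ring-bound photo album, fixed, blue cover 200 mm (x) by 310 mm (y), dark grey pages; flat page surface 12 mm above the table, small metal rings along the middle (its x axis) up to 15 mm above the table. Origin: centre of its underside. Two small photos on each page, which is where varies.
- print_boat: The photo to look at: flat white-bordered instant print, 86 mm (x, long side) by 54 mm (y), stuck on a page: a boat with a red triangular sail on dark blue sea, light blue sky. Origin: its centre, on the page surface; z up. The other three photos show brown hills before an orange sunset, a pink flower on pale green, a cream house with a brown roof.
- book_low: Lowest of a stack of three loose books between tray and album: light blue, 190 mm (x) by 126 mm (y) by 36 mm. Origin: centre of its underside. The whole stack is 100 mm high.
- book_mid: Middle book of the stack, dark blue-black, 180 x 120 x 34 mm. Origin: centre of its underside.
- book_top: Top book of the stack, dark blue, 178 x 116 x 30 mm, its top 100 mm above the table. Origin: centre of its underside.
- clock: Loose round alarm clock with a dark blue case and white dial, on two brass feet; 100 mm in diameter, 36 mm deep (x), 112 mm high. Origin: between its feet, on the table; the dial faces its -x.
- glass: Loose empty drinking glass, 68 mm in diameter, 140 mm high, the tallest thing on the table. Origin: centre of its underside.
Not all that is in view belongs to the job. What is meant by the magnifier is not green or yellow, and is the larger of those in its own colour.

How it is judged:
By the outcome, as a careful person would: the job done as asked, in the order asked, and still so for the second after the job is handed in, while the arm keeps its last pose, push and grip.
It also fails if it takes over 45 s, if anything falls off the work surface, if the arm or the gripper's body presses on something with over 40 N, if the wrist force passes 120 N, or if a joint passes its speed limit or range.

ROBOT

A 7-joint arm with a two-finger parallel gripper is mounted at the origin on the work surface. World frame = base frame: x ahead of the robot, y to its left, z up, the work surface at z = 0. Lengths are in m, angles in rad, forces in N, time in s.
With the tool pointing down it reaches from about 0.425 to 0.875 m from the base axis. Payload 8.4 kg.
Tool frame: the origin (TCP) lies midway between the tips of the shut fingers; the grasp point (between the pads) lies 19 mm behind it; z points along the fingers, y is the line along which they close (so a half turn about z gives the same grasp; the last joint's range is limited). The gripper opens to 85 mm and grips with 20 to 120 N. Pads are 22 mm wide; open, the fingers measure 114 mm over their backs; the gripper's body (76 mm by 85 mm) begins 54 mm behind the grasp point. The pads swing forward as they close: fully open they stand 13 mm farther back than shut.
Start: joints at [1.244, 0.333, 0.04, 1.465, -0.013, 1.343, -0.059], TCP at [0.147, -0.633, 0.231] pointing down, gripper open.
Joint ranges: [-2.58, 2.58], [-0.38, 2.09], [-1.3, 1.39], [0.25, 2.4], [-1.5, 4.64], [0.08, 2.09], [-2.65, 2.65]. Speed limits (rad/s): [2.22, 2.22, 2.79, 2.79, 3.14, 3.14, 3.14].

INTERFACE

Orientations are given as a unit quaternion [w, x, y, z].
In Python, from workcell import r, get_image, look_for, silhouettes gives the robot as it stands.
- The arm moves only by the tool drive_tool, never from a script. Its argument "commands" is a list of rows, each a list of 3 entries, a list of its own where there are three numbers: the shift along the world's x, y, z scaled (see below), then the turn about the world's z scaled (see below), then the finger opening in mm, from 0 to 85.4. A call has 1 to 8 rows; each row shifts and turns the commanded pose from where the row before left it; what a row does not reach is not made up. The controller multiplies each number of a shift by 25 mm and each number of a turn by 6 degrees. A row lasts 1/12 s, in which the tool goes at most 41.7 mm and 7.16 degrees, less where a joint would pass 70% of its speed; a pose out of reach is approached as far as the arm can. A call with a number of a shift or a turn outside -1 to 1 is refused whole. A call with a gripper value outside its range is refused whole. The fingers move at their own pace and stop on an object; "grip_force" is the grip in N (left out, the last holds). Time passes only in rows, so rows that do not move let the fingers close. It gives the time, the measured TCP pose, the force, the opening and the grip force at its end, in the units of the state.
- r.observe(): the state, without advancing time (a new reading comes with each control period).
- get_image(name): name is "scene" or "top" or "wrist"; returns a dict with "image" (400x640x3 uint8, red, green, blue), "intrinsics" (3x3 intrinsics, pixels), "k1" (the pictures are not rectified: a ray, as slopes to the right and down, at radius r is drawn at 1 + k1 r^2 times it, then the intrinsics apply), "eye" and "attitude" of the camera in the world. Camera axes: x right, y up, looking along -z (the intrinsics and any distortion apply to the point x, -y, -z); pixel columns grow to the right and rows downward; lengths in m; the calibration is good to about 2 mm. A picture is of the moment at which its call begins. There is no depth.
- r.close_job(): hands the job in; it is judged then, once.
Trained networks look in a picture, given as the dict that the camera call returned (one of the last four; its "shot" number tells which), for a name from the list of things; names that differ only in an ending like _2 or _b are one class to them, and where a whole thing is asked for, a point or a joint stands for the part that bears it (a point fixed in the world has none). Each returns a list of dicts, best first, with "p" (0 to 1); they miss things now and then, are a little off and sometimes report something else, mostly with a low value. They report only what shows in the picture. A call takes as long as a camera call. They do not tell look-alikes from the thing itself.
- look_for(picture, query): "centre" ([column, row] in pixels, amid what is visible of it).
- silhouettes(picture, query): "region" (400x640 bool, what is visible of it) and "centre" ([column, row] in pixels, amid what is visible of it).
The state is a dict: "time": time; "q": joint angles; "joint_velocities": joint speeds; "tau": joint torques, N m; "tool_pos": TCP position; "ee_rot": TCP orientation; "ft_force": force on the tool from outside, world axes, zero at the start; "wrist_torque": the same for the moment, N m; "grip_width": finger opening in m; "gripper_force": force on a finger pad.
Only numpy, scipy, OpenCV 4.12 (cv2) and the standard library are available. Lean on these libraries where they do the work, as an engineer would, in place of code of your own. Each camera call takes 0.05 s, during which the arm holds its last target. There are 200 camera calls.

## Working session

There is one attempt and no reset: what is moved stays moved. The work goes in short steps, Python scripts to look and compute and a tool call to move; the robot and the scene stay as the last step left them, time stands still between calls to the robot, and variables do not carry over. Pictures are saved under pics/ and viewed, at most 10 in all, crops included, and the job is handed in when it is done.

Besides the shell and the picture viewer there is one more tool, called after ">>>" by a JSON object that holds its "op" and its "data", one argument or row to a line. drive_tool: Moves the arm, as the interface text tells. Shifts and turns lie within -1 to 1; 1 stands for 25 mm of shift or 6 degrees of turn. Its arguments: {"type":"object","properties":{"commands":{"type":"array","items":{"type":"array"}},"grip_force":{"type":"number"}},"required":["commands"]}

```bash
mkdir -p pics
cat > h.py <<'E'
import numpy as np, cv2
from scipy.spatial.transform import Rotation as R
from workcell import r, get_image, look_for, silhouettes
def att(p):
    a=np.array(p["attitude"],float)
    return a if a.shape==(3,3) else R.from_quat(a[[1,2,3,0]]).as_matrix()
def ray(p,uv):
    K=np.array(p["intrinsics"]); d=np.array([p["k1"],0,0,0,0.])
    n=cv2.undistortPoints(np.array(uv,float).reshape(-1,1,2),K,d).reshape(-1,2)
    return np.c_[n[:,0],-n[:,1],-np.ones(len(n))]@att(p).T
def at(p,uv,z):
    d=ray(p,uv); e=np.array(p["eye"]); return e+d*((z-e[2])/d[:,2])[:,None]
def proj(p,X):
    c=(np.atleast_2d(X)-np.array(p["eye"]))@att(p); K=np.array(p["intrinsics"])
    n=np.c_[c[:,0]/-c[:,2],-c[:,1]/-c[:,2]]; n=n*(1+p["k1"]*(n**2).sum(1))[:,None]
    return n@K[:2,:2].T+K[:2,2]
def tri(ps,uvs):
    A=np.zeros((3,3));b=np.zeros(3)
    for p,uv in zip(ps,uvs):
        d=ray(p,[uv])[0]; d/=np.linalg.norm(d); M=np.eye(3)-np.outer(d,d); A+=M; b+=M@np.array(p["eye"])
    return np.linalg.solve(A,b)
def save(p,n): cv2.imwrite(f"pics/{n}.png",p["image"][:,:,::-1])
E
cat > a.py <<'E'
from h import *
np.set_printoptions(precision=3,suppress=True)
for n in ["scene","top","wrist"]:
    p=get_image(n); save(p,n+"0"); print(n,p["eye"],p["attitude"],p["k1"],np.array(p["intrinsics"]).tolist())
    if n!="wrist":
        for q in ["magnifier","magnifier_grip","tray","album","print_boat","book_top","clock","glass"]:
            print(q,[(round(d["p"],2),np.round(d["centre"]).tolist()) for d in look_for(p,q)])
print(r.observe())
E
python3 a.py
```

```text
scene [ 1.431 -0.933  0.893] [0.813 0.456 0.186 0.311] -0.09306584391330829 [[514.1141394508757, 0.0, 325.39749878384106], [0.0, 514.1141394508757, 191.98707556663268], [0.0, 0.0, 1.0]]
magnifier [(0.77, [446.0, 210.0]), (0.74, [441.0, 168.0]), (0.58, [384.0, 176.0]), (0.58, [317.0, 155.0])]
magnifier_grip [(0.91, [386.0, 182.0]), (0.88, [438.0, 169.0]), (0.84, [319.0, 154.0]), (0.84, [442.0, 207.0])]
tray [(0.7, [374.0, 179.0])]
album [(0.83, [215.0, 269.0])]
print_boat [(0.95, [249.0, 261.0])]
book_top [(0.65, [345.0, 209.0]), (0.6, [282.0, 180.0])]
clock [(0.7, [298.0, 206.0]), (0.52, [345.0, 210.0])]
glass [(0.59, [280.0, 182.0])]
top [0.312 0.028 1.487] [ 0.709  0.047 -0.049 -0.702] -0.12333623967137237 [[437.9343093452094, 0.0, 316.1064495229834], [0.0, 437.9343093452094, 188.25892939964868], [0.0, 0.0, 1.0]]
magnifier [(0.97, [220.0, 184.0]), (0.82, [171.0, 161.0]), (0.71, [223.0, 273.0]), (0.65, [226.0, 120.0])]
magnifier_grip [(0.97, [168.0, 159.0]), (0.94, [234.0, 115.0]), (0.75, [224.0, 276.0]), (0.74, [221.0, 183.0])]
tray [(0.57, [227.0, 198.0])]
album [(0.89, [419.0, 208.0])]
print_boat [(0.88, [398.0, 189.0])]
book_top [(0.92, [321.0, 152.0]), (0.25, [314.0, 177.0])]
clock [(0.62, [332.0, 202.0])]
glass [(0.8, [324.0, 225.0])]
wrist [ 0.218 -0.616  0.374] [ 0.775 -0.113  0.09  -0.616] -0.07545286147848199 [[350.7094282249096, 0.0, 311.65623728631573], [0.0, 350.7094282249096, 200.6332427187541], [0.0, 0.0, 1.0]]
{'time': 0.95, 'q': array([ 1.244,  0.333,  0.04 ,  1.465, -0.013,  1.343, -0.059]), 'joint_velocities': array([ 0.002,  0.   ,  0.   ,  0.001, -0.002,  0.001,  0.001]), 'tau': array([  0.001, -65.83 ,   1.364, -40.582,   0.017,   0.003,  -0.   ]), 'tool_pos': array([ 0.147, -0.633,  0.231]), 'ee_rot': array([-0.   ,  0.994,  0.114, -0.   ]), 'ft_force': array([ 0.242,  0.461, -0.026]), 'wrist_torque': array([-0.002,  0.003,  0.016]), 'gripper_force': 0.0, 'grip_width': 0.08561250109575484}
```

Run:
```python
import cv2
a=cv2.imread("pics/top0.png"); cv2.imwrite("pics/top0c.png",cv2.resize(a[80:300,140:500],None,fx=2.2,fy=2.2,interpolation=cv2.INTER_CUBIC))
```

```text
(no output)
```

View pics/top0c.png

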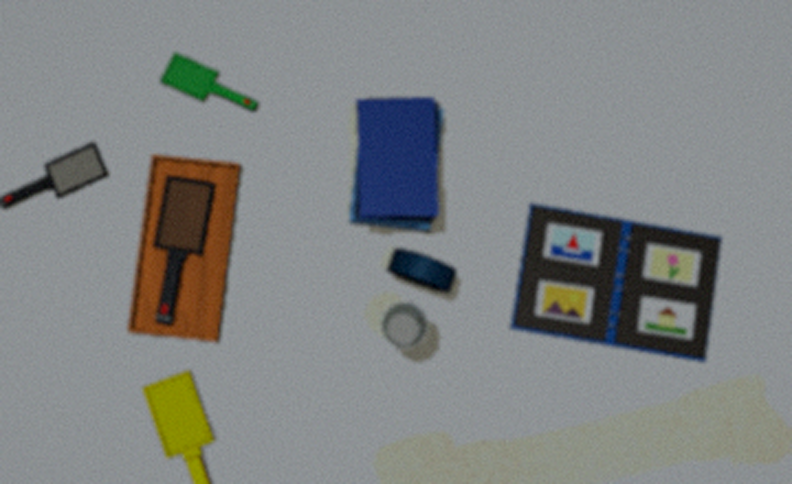

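View pics/scene0.png

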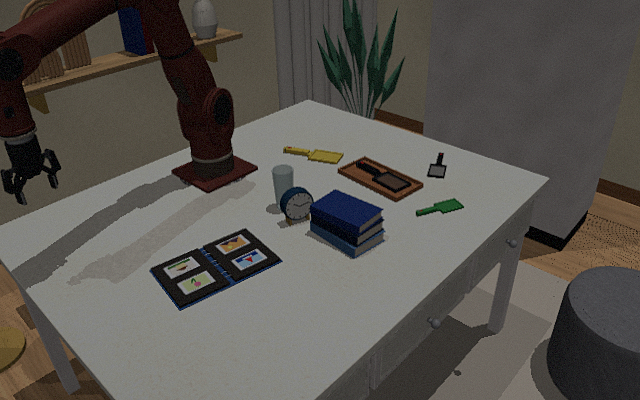

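```bash
cat > b.py <<'E'
from h import *
np.set_printoptions(precision=3,suppress=True)
P={n:get_image(n) for n in ["top","scene"]}
def rect(p,q,z,near=None):
    for s in silhouettes(p,q)[:4]:
        c,_=cv2.findContours(s["region"].astype(np.uint8),0,cv2.CHAIN_APPROX_NONE); c=max(c,key=len).reshape(-1,2)
        w=at(p,c,z)[:,:2].astype(np.float32); m=cv2.minAreaRect(w*1000)
        print("  ",q,round(s["p"],2),np.round(s["centre"]),"ctr",np.round(m[0],0),"size",np.round(m[1],0),"ang",round(m[2],1),"box",np.round(cv2.boxPoints(m)).tolist())
for n,p in P.items():
    print(n)
    for q,z in [("magnifier",.02),("tray",.018),("album",.012),("print_boat",.012),("book_top",.1),("clock",.1),("glass",.14)]: rect(p,q,z)
for q in ["magnifier","print_boat"]:
    a=look_for(P["top"],q);b=look_for(P["scene"],q)
    for x in a:
        for y in b:
            X=tri([P["top"],P["scene"]],[x["centre"],y["centre"]]); 
            if abs(X[2])<.05: print(q,x["centre"],y["centre"],X)
print(r.observe()["time"])
E
python3 b.py
```

```text
top
   magnifier 0.93 [171. 161.] ctr [600. 557.] size [ 61. 179.] ang 25.5 box [[534.0, 625.0], [611.0, 464.0], [666.0, 490.0], [589.0, 651.0]]
   magnifier 0.88 [230. 119.] ctr [752. 307.] size [161.  55.] ang 65.1 box [[693.0, 246.0], [744.0, 223.0], [812.0, 369.0], [761.0, 392.0]]
   magnifier 0.86 [219. 182.] ctr [493. 349.] size [ 81. 228.] ang 82.0 box [[375.0, 325.0], [600.0, 293.0], [611.0, 374.0], [386.0, 405.0]]
   magnifier 0.6 [223. 272.] ctr [189. 320.] size [234.  79.] ang 21.2 box [[66.0, 314.0], [94.0, 241.0], [312.0, 326.0], [284.0, 399.0]]
   tray 0.83 [227. 197.] ctr [497. 337.] size [146. 281.] ang 84.2 box [[350.0, 279.0], [630.0, 250.0], [644.0, 396.0], [364.0, 424.0]]
   album 0.86 [420. 208.] ctr [ 450. -331.] size [314. 205.] ang 81.0 box [[325.0, -470.0], [527.0, -502.0], [576.0, -192.0], [374.0, -160.0]]
   print_boat 0.71 [400. 189.] ctr [ 509. -261.] size [87. 55.] ang 81.1 box [[475.0, -300.0], [529.0, -309.0], [543.0, -222.0], [489.0, -214.0]]
   print_boat 0.3 [221. 186.] ctr [495. 350.] size [ 81. 230.] ang 82.2 box [[375.0, 325.0], [603.0, 294.0], [
[... 1634 characters left out ...]
box [[409.0, -31.0], [533.0, -175.0], [603.0, -114.0], [480.0, 30.0]]
   glass 0.6 [282. 180.] ctr [449. -73.] size [ 59. 256.] ang 45.8 box [[336.0, -5.0], [520.0, -184.0], [561.0, -142.0], [378.0, 37.0]]
magnifier [225.1, 272.9] [317.4, 153.5] [0.224 0.322 0.019]
magnifier [225.1, 272.9] [441.7, 168.1] [ 0.42   0.448 -0.016]
magnifier [221.7, 180.2] [381.7, 179.2] [0.528 0.337 0.017]
magnifier [221.7, 180.2] [441.7, 168.1] [0.608 0.398 0.041]
magnifier [228.0, 117.2] [446.8, 209.1] [ 0.771  0.342 -0.011]
magnifier [172.3, 159.2] [381.7, 179.2] [0.543 0.445 0.014]
magnifier [172.3, 159.2] [441.7, 168.1] [0.621 0.536 0.004]
print_boat [399.7, 190.1] [249.4, 258.2] [ 0.511 -0.261  0.014]
1.95
```

The black candidates are in the tray at top px (220,183), about 228 mm long, and outside the tray at (170,160), about 179 mm long. The green one is at (228,118) and the yellow one at (224,272). The target is the larger black one, which is the one in the tray. The boat photo, with its red sail, is at top px (399,190). I'll go over the album first for a wrist view.

>>> {"op": "drive_tool", "data": {
  "commands": [
    [[1, 1, 0.2], -0.25, 50],
    [[1, 1, 0.2], -0.25, 50],
    [[1, 1, 0.2], -0.25, 50],
    [[1, 1, 0.2], -0.25, 50],
    [[1, 1, 0.2], -0.25, 50],
    [[1, 1, 0.2], -0.25, 50],
    [[1, 1, 0.2], -0.25, 50],
    [[1, 1, 0.2], -0.25, 50]
  ]
}}

```text
time: 2.62
tool_pos: [0.3477, -0.4318, 0.2718]
ee_rot: [0.0, 1.0, 0.008, 0.0]
ft_force: [0.6, -1.0, -0.3]
grip_width: 0.0498
gripper_force: 0.0
```

>>> {"op": "drive_tool", "data": {
  "commands": [
    [[0.5, 0.9, 0], -0.25, 50],
    [[0.5, 0.9, 0], -0.25, 50],
    [[0.5, 0.9, 0], -0.25, 50],
    [[0.5, 0.9, 0], -0.25, 50],
    [[0.5, 0.9, 0], -0.25, 50],
    [[0.5, 0.9, 0], -0.25, 50],
    [[0, 0, 0], 0, 50],
    [[0, 0, 0], 0, 50]
  ]
}}

```text
time: 3.28
tool_pos: [0.4226, -0.2968, 0.2716]
ee_rot: [0.0, 0.998, -0.068, 0.0]
ft_force: [-1.1, -1.3, 0.2]
grip_width: 0.0499
gripper_force: 0.0
```

```bash
cat > c.py <<'E'
from h import *
import sys
np.set_printoptions(precision=3,suppress=True)
name,q,z=sys.argv[1],sys.argv[2],float(sys.argv[3])
p=get_image("wrist"); save(p,name); s=r.observe(); print("tcp",s["tool_pos"],"rot",s["ee_rot"],"q",s["q"],"eye",p["eye"],"t",s["time"])
for s in silhouettes(p,q)[:3]:
    c,_=cv2.findContours(s["region"].astype(np.uint8),0,cv2.CHAIN_APPROX_NONE); c=max(c,key=len).reshape(-1,2)
    m=cv2.minAreaRect(at(p,c,z)[:,:2].astype(np.float32)*1000)
    print(q,round(s["p"],2),np.round(s["centre"]),"ctr",np.round(m[0],1),"size",np.round(m[1],1),"ang",round(m[2],1),"px",c.min(0),c.max(0))
E
python3 c.py w1 print_boat .012
```

```text
tcp [ 0.422 -0.298  0.271] rot [ 0.     0.998 -0.069  0.   ] q [ 0.758  0.055 -0.238  1.714  0.014  1.373 -1.191] eye [ 0.495 -0.306  0.414] t 3.3333
print_boat 0.66 [271.  88.] ctr [ 509.7 -262.3] size [88.1 55.1] ang 80.4 px [231  62] [310 115]
print_boat 0.5 [ 55. 172.] ctr [453.1  14.7] size [160.4  71.7] ang 81.0 px [  0 144] [116 201]
```

>>> {"op": "drive_tool", "data": {
  "commands": [
    [[0, 1, 0], 0, 50],
    [[0, 1, 0], 0, 50],
    [[0, 1, 0], 0, 50],
    [[0, 1, 0], 0, 50],
    [[0, 1, 0], 0, 50],
    [[0, 1, 0], 0, 50],
    [[0, 1, 0], 0, 50],
    [[0, 1, 0], 0, 50]
  ]
}}

```text
time: 4.05
tool_pos: [0.4214, -0.0983, 0.2714]
ee_rot: [0.0, 0.998, -0.07, 0.0]
ft_force: [1.0, 0.4, 0.2]
grip_width: 0.0499
gripper_force: 0.0
```

>>> {"op": "drive_tool", "data": {
  "commands": [
    [[0, 1, 0], 0, 50],
    [[0, 1, 0], 0, 50],
    [[0, 1, 0], 0, 50],
    [[0, 1, 0], 0, 50],
    [[0, 1, 0], 0, 50],
    [[0, 1, 0], 0, 50],
    [[0, 1, 0], 0, 50],
    [[0, 1, 0], 0, 50]
  ]
}}

```text
time: 4.72
tool_pos: [0.422, 0.1018, 0.2715]
ee_rot: [0.0, 0.998, -0.07, 0.0]
ft_force: [1.1, -0.7, 0.2]
grip_width: 0.05
gripper_force: 0.0
```

>>> {"op": "drive_tool", "data": {
  "commands": [
    [[0, 1, 0], 0, 50],
    [[0, 1, 0], 0, 50],
    [[0, 1, 0], 0, 50],
    [[0, 1, 0], 0, 50],
    [[0, 1, 0], 0, 50],
    [[0, 1, 0], 0, 50],
    [[0, 0, 0], 0, 50],
    [[0, 0, 0], 0, 50]
  ]
}}

```text
time: 5.38
tool_pos: [0.422, 0.252, 0.2712]
ee_rot: [-0.0, 0.998, -0.069, -0.0]
ft_force: [0.6, -0.4, 0.4]
grip_width: 0.0501
gripper_force: 0.0
```

```bash
python3 c.py w2 magnifier .02
python3 - <<'E'
import cv2
a=cv2.imread("pics/w2.png"); cv2.imwrite("pics/w2c.png",cv2.resize(a,None,fx=1.25,fy=1.25))
E
```

```text
tcp [0.422 0.251 0.271] rot [ 0.     0.998 -0.07  -0.   ] q [ 0.266  0.043 -0.903  1.742  0.034  1.374 -2.353] eye [0.495 0.243 0.414] t 5.4333
magnifier 0.95 [41. 30.] ctr [606.5 534. ] size [ 62.7 141.1] ang 25.3 px [0 0] [95 81]
magnifier 0.84 [277. 315.] ctr [217.2 325.8] size [185.2  78.9] ang 21.6 px [248 256] [320 369]
magnifier 0.82 [217.  72.] ctr [492.2 348.3] size [ 80.2 230.2] ang 81.8 px [174   0] [253 212]
```

View pics/w2c.png

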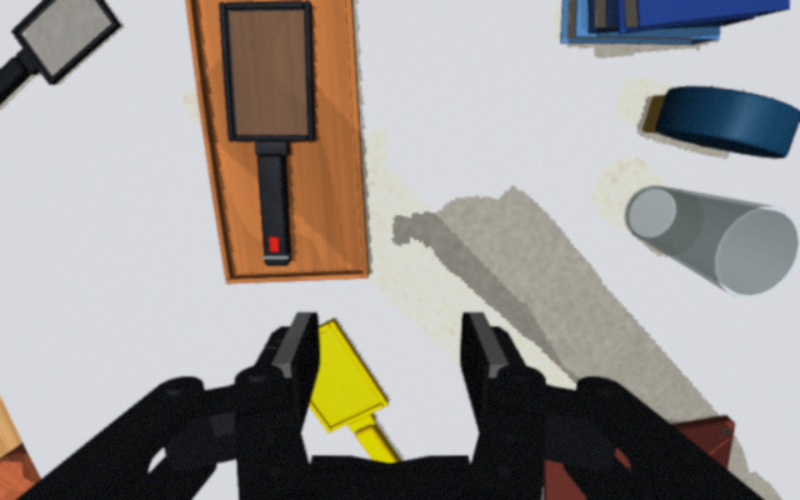

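In the wrist view (original px), the tray magnifier has its lens at about (217,57) and its handle running (218,118) to (222,208). The smaller black one is at top left (50,30), and the yellow one is below the gripper. The tray magnifier is confirmed as the target, so I'm moving closer for a second view.

>>> {"op": "drive_tool", "data": {
  "commands": [
    [[0, 0.8, -0.6], 0, 50],
    [[0, 0.8, -0.6], 0, 50],
    [[0, 0.8, -0.6], 0, 50],
    [[0, 0.8, -0.6], 0, 50],
    [[0, 0.8, -0.6], 0, 50],
    [[0, 0, 0], 0, 50],
    [[0, 0, 0], 0, 50]
  ]
}}

```text
time: 6.07
tool_pos: [0.4214, 0.3513, 0.1955]
ee_rot: [0.001, 0.998, -0.069, -0.001]
ft_force: [-0.6, -0.8, 0.4]
grip_width: 0.0501
gripper_force: 0.0
```

```bash
python3 c.py w3 magnifier .02
python3 - <<'E'
from h import *
np.set_printoptions(precision=3,suppress=True)
w=get_image("wrist");t=get_image("top");s=get_image("scene")
for q in ["magnifier_grip","tray","magnifier"]:
    for p,n in [(w,"wrist"),(t,"top"),(s,"scene")]:
        print(q,n,[(round(d["p"],2),np.round(d["centre"],1).tolist(),at(p,[d["centre"]],.015)[0][:2]) for d in look_for(p,q)])
g=[min(look_for(p,"magnifier_grip"),key=lambda d:np.linalg.norm(at(p,[d["centre"]],.015)[0][:2]-[.46,.353]))["centre"] for p in (w,t,s)]
print("tri w,t",tri([w,t],g[:2]),"all",tri([w,t,s],g))
E
```

```text
tcp [0.422 0.351 0.196] rot [ 0.     0.998 -0.07  -0.   ] q [-0.009  0.256 -0.881  1.725  0.207  1.259 -2.649] eye [0.494 0.342 0.338] t 6.1167
magnifier 0.95 [340. 323.] ctr [249.6 341.3] size [119.6  77.6] ang 21.3 px [288 274] [381 365]
magnifier 0.89 [51. 25.] ctr [590.1 557.3] size [ 42.9 146.9] ang 12.1 px [0 0] [129  80]
magnifier 0.8 [302.  67.] ctr [475.5 352.6] size [ 77.9 196.1] ang 82.0 px [256   0] [349 223]
magnifier_grip wrist [(0.73, [298.1, 68.4], array([0.521, 0.349])), (0.73, [337.2, 322.1], array([0.259, 0.346]))]
magnifier_grip top [(0.93, [231.3, 116.1], array([0.766, 0.324])), (0.83, [170.2, 156.1], array([0.621, 0.533])), (0.78, [227.2, 287.1], array([0.179, 0.317]))]
magnifier_grip scene [(0.91, [321.3, 152.5], array([0.222, 0.341])), (0.66, [444.1, 207.0], array([0.777, 0.312])), (0.59, [385.4, 177.3], array([0.522, 0.344])), (0.52, [438.4, 168.6], array([0.628, 0.519]))]
tray wrist [(0.92, [329.8, 140.8], array([0.454, 0.33 ]))]
tray top [(0.91, [232.9, 182.1], array([0.532, 0.309]))]
tray scene [(0.71, [375.3, 184.3], array([0.525, 0.283]))]
magnifier wrist [(0.88, [301.5, 67.7], array([0.521, 0.346])), (0.77, [53.8, 29.0], array([0.591, 0.561])), (0.57, [338.4, 321.9], array([0.259, 0.345]))]
magnifier top [(0.91, [225.7, 120.0], array([0.751, 0.343])), (0.89, [227.6, 286.1], array([0.182, 0.316])), (0.84, [172.2, 160.1], array([0.607, 0.525])), (0.6, [222.9, 178.3], array([0.545, 0.344]))]
magnifier scene [(0.93, [443.7, 208.7], array([0.782, 0.302])), (0.89, [383.7, 179.1], array([0.525, 0.33 ])), (0.88, [441.8, 168.0], array([0.635, 0.531])), (0.85, [316.2, 154.9], array([0.221, 0.313])), (0.24, [349.8, 229.0], array([0.63 , 0.025]))]
tri w,t [0.484 0.329 0.62 ] all [0.546 0.401 0.054]
```

View pics/w3.png

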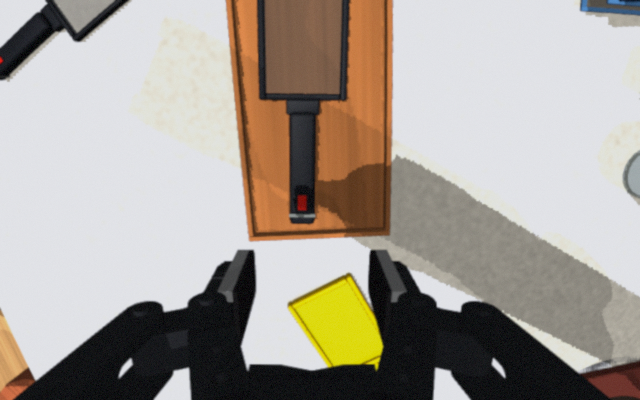

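In the wrist view, the handle runs from px (302,105) to (302,218) and the gripper sits clear below the tray. Joint 7 is at its range end, so I'll turn half round. The grasp is the same, the handle will end up on the clock side of the photo, and the margins are large.

>>> {"op": "drive_tool", "data": {
  "commands": [
    [[0, 0, 0.3], 0.5, 50],
    [[0, 0, 0.3], 1, 50],
    [[0, 0, 0.3], 1, 50],
    [[0, 0, 0.3], 1, 50],
    [[0, 0, 0], 1, 50],
    [[0, 0, 0], 1, 50],
    [[0, 0, 0], 1, 50],
    [[0, 0, 0], 1, 50]
  ]
}}

```text
time: 7.58
tool_pos: [0.4217, 0.3518, 0.2263]
ee_rot: [0.0, 0.947, 0.32, 0.0]
ft_force: [-0.1, 0.3, 0.2]
grip_width: 0.0501
gripper_force: 0.0
```

>>> {"op": "drive_tool", "data": {
  "commands": [
    [[0.1, 0, 0], 1, 50],
    [[0.1, 0, 0], 1, 50],
    [[0.1, 0, 0], 1, 50],
    [[0.1, 0, 0], 1, 50],
    [[0.1, 0, 0], 1, 50],
    [[0.1, 0, 0], 1, 50],
    [[0.1, 0, 0], 1, 50],
    [[0.1, 0, 0], 1, 50]
  ]
}}

```text
time: 8.25
tool_pos: [0.4419, 0.3518, 0.2263]
ee_rot: [-0.0, 0.735, 0.678, -0.0]
ft_force: [-0.1, 0.1, 0.4]
grip_width: 0.0498
gripper_force: 0.0
```

>>> {"op": "drive_tool", "data": {
  "commands": [
    [[0.1, 0, 0], 1, 50],
    [[0.1, 0, 0], 1, 50],
    [[0.1, 0, 0], 1, 50],
    [[0.1, 0, 0], 1, 50],
    [[0.1, 0, 0], 1, 50],
    [[0.1, 0, 0], 1, 50],
    [[0.1, 0, 0], 1, 50],
    [[0, 0, 0], 1, 50]
  ]
}}

```text
time: 8.92
tool_pos: [0.4598, 0.3516, 0.2261]
ee_rot: [-0.0, 0.396, 0.918, -0.0]
ft_force: [-0.0, 0.2, -0.4]
grip_width: 0.0498
gripper_force: 0.0
```

>>> {"op": "drive_tool", "data": {
  "commands": [
    [[0, 0, 0], 1, 50],
    [[0, 0, 0], 1, 50],
    [[0, 0, 0], 1, 50],
    [[0, 0, 0], 1, 50],
    [[0, 0, 0], 1, 50],
    [[0, 0, 0], 1, 50],
    [[0, 0, 0], 0.5, 50],
    [[0, 0, 0], 0, 50]
  ]
}}

```text
time: 9.58
tool_pos: [0.4593, 0.3518, 0.2262]
ee_rot: [-0.0, 0.068, 0.998, -0.0]
ft_force: [0.6, -0.4, 0.2]
grip_width: 0.0497
gripper_force: 0.0
```

```bash
python3 c.py w4 magnifier .02
```

```text
tcp [0.459 0.352 0.226] rot [-0.     0.07   0.998 -0.   ] q [ 0.244  0.471 -1.275  1.607  0.455  1.406  0.353] eye [0.387 0.362 0.369] t 9.6333
magnifier 0.77 [269.   3.] ctr [305.7 339.6] size [39.1 15.5] ang 81.7 px [253   0] [296  18]
magnifier 0.62 [482. 270.] ctr [593.2 554.4] size [ 64.1 174.3] ang 25.4 px [427 219] [576 311]
magnifier 0.55 [313. 228.] ctr [491.6 350.4] size [ 77.2 228.8] ang 81.6 px [277  86] [350 297]
```

View pics/w4.png

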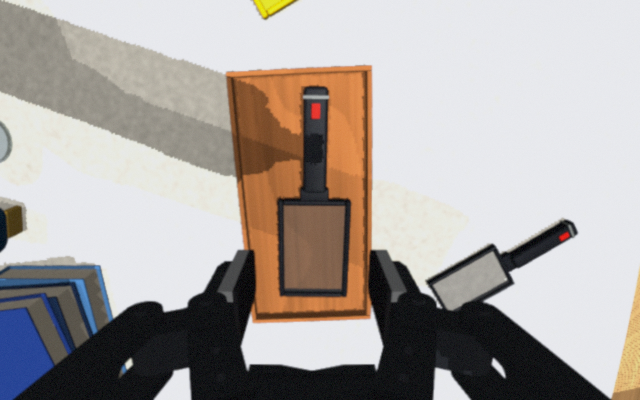

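Run:
```python
from h import *
np.set_printoptions(precision=4,suppress=True)
w=get_image("wrist");t=get_image("top");s=get_image("scene")
def red(p,c,h):
    im=p["image"].astype(int); m=(im[:,:,0]>90)&(im[:,:,0]>2.2*im[:,:,1])&(im[:,:,0]>2.2*im[:,:,2])
    k=np.zeros_like(m); c=np.round(c).astype(int); k[max(c[1]-h,0):c[1]+h,max(c[0]-h,0):c[0]+h]=1; v,u=np.nonzero(m&k)
    return (u.mean(),v.mean(),len(u)) if len(u) else None
R0=[red(w,[315,112],14),red(t,proj(t,[.402,.361,.026])[0],7),red(s,proj(s,[.402,.361,.026])[0],8)]
print(R0)
ps=[(p,x[:2]) for p,x in zip((w,t,s),R0) if x]
for i in (2,3):
    if len(ps)>=i: print("switch",tri([a for a,_ in ps[:i]],[b for _,b in ps[:i]]))
g=w["image"].astype(int)
for row in (100,130,160,180):
    l=g[row,270:360,0]; d=np.nonzero(l<75)[0]+270; a=d[(d>295)&(d<335)]; print(row,a.min(),a.max(),at(w,[[(a.min()+a.max())/2,row]],.025)[0])
X=np.array([[.4603,.3531,.025]]);print("grip px",proj(w,X))
```

```text
[(np.float64(314.97163120567376), np.float64(110.55319148936171), 141), None, (np.float64(361.3333333333333), np.float64(161.66666666666666), 3)]
switch [0.4002 0.3635 0.0272]
100 303 326 [0.3913 0.3651 0.025 ]
130 303 326 [0.4192 0.3612 0.025 ]
160 303 325 [0.4483 0.3566 0.025 ]
180 303 325 [0.4684 0.3538 0.025 ]
grip px [[312.2098 172.2446]]
```

>>> {"op": "drive_tool", "data": {
  "commands": [
    [[0, 0.12, -0.5], 0, 50],
    [[0, 0, -0.9], 0, 50],
    [[0, 0, -0.9], 0, 50],
    [[0, 0, -0.9], 0, 50],
    [[0, 0, -0.9], 0, 50],
    [[0, 0, -0.9], 0, 50],
    [[0, 0, -0.8], 0, 50],
    [[0, 0, 0], 0, 50]
  ]
}}

```text
time: 10.5
tool_pos: [0.4575, 0.353, 0.0769]
ee_rot: [-0.002, 0.069, 0.998, -0.002]
ft_force: [-0.8, -0.5, -0.5]
grip_width: 0.0498
gripper_force: 0.0
```

```bash
python3 c.py w5 magnifier .02
```

```text
tcp [0.458 0.354 0.079] rot [-0.002  0.069  0.998 -0.001] q [ 0.151  0.605 -1.153  1.767  0.596  1.177  0.251] eye [0.386 0.364 0.22 ] t 10.55
magnifier 0.83 [589. 348.] ctr [577.6 550.8] size [70.7 62.7] ang 43.6 px [544 313] [639 384]
magnifier 0.59 [314. 279.] ctr [473.1 353.7] size [ 76.4 191.9] ang 81.2 px [255  82] [371 369]
```

View pics/w5.png

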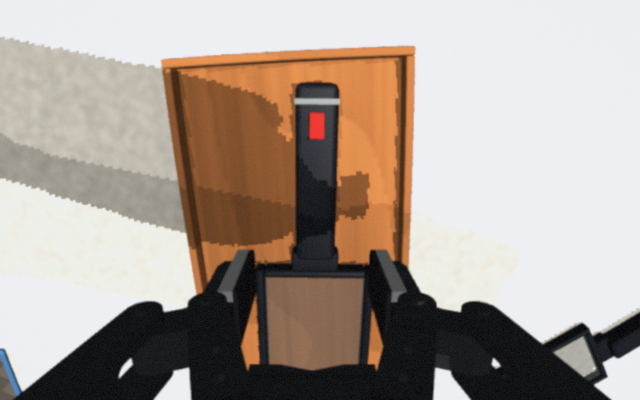

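>>> {"op": "drive_tool", "data": {
  "commands": [
    [[0.1, 0.08, -0.6], 0, 50],
    [[0, 0, -0.6], 0, 50],
    [[0, 0, -0.6], 0, 50],
    [[0, 0, -0.5], 0, 50],
    [[0, 0, 0], 0, 50],
    [[0, 0, 0], 0, 50]
  ]
}}

```text
time: 11.1
tool_pos: [0.4612, 0.3566, 0.023]
ee_rot: [-0.001, 0.069, 0.998, -0.0]
ft_force: [0.3, -0.1, 0.5]
grip_width: 0.05
gripper_force: 0.0
```

>>> {"op": "drive_tool", "data": {
  "commands": [
    [[0, 0, -0.3], 0, 50],
    [[0, 0, -0.25], 0, 50],
    [[0, 0, 0], 0, 50]
  ]
}}

```text
time: 11.35
tool_pos: [0.4615, 0.3563, 0.0091]
ee_rot: [-0.0, 0.069, 0.998, -0.0]
ft_force: [-0.5, -1.0, 0.1]
grip_width: 0.0497
gripper_force: 0.0
```

>>> {"op": "drive_tool", "data": {
  "commands": [
    [[0, 0, 0], 0, 35],
    [[0, 0, 0], 0, 20],
    [[0, 0, 0], 0, 10],
    [[0, 0, 0], 0, 5],
    [[0, 0, 0], 0, 5],
    [[0, 0, 0], 0, 5],
    [[0, 0, 0], 0, 5],
    [[0, 0, 0], 0, 5]
  ],
  "grip_force": 50
}}

```text
time: 12.02
tool_pos: [0.462, 0.3571, 0.0105]
ee_rot: [0.0, 0.069, 0.998, 0.0]
ft_force: [-0.5, -1.3, 5.0]
grip_width: 0.0225
gripper_force: 50.4
```

>>> {"op": "drive_tool", "data": {
  "commands": [
    [[0, 0, 0.2], 0, 5],
    [[0, 0, 0.4], 0, 5],
    [[0, 0, 0.6], 0, 5],
    [[0, 0, 0.8], 0, 5],
    [[0, 0, 0.8], 0, 5],
    [[0, 0, 0.8], 0, 5],
    [[0, 0, 0], 0, 5],
    [[0, 0, 0], 0, 5]
  ]
}}

```text
time: 12.68
tool_pos: [0.4624, 0.3573, 0.1019]
ee_rot: [0.001, 0.069, 0.998, 0.001]
ft_force: [-0.2, 0.1, -2.6]
grip_width: 0.023
gripper_force: 49.6
```

```bash
python3 c.py w6 magnifier .09
```

```text
tcp [0.462 0.357 0.101] rot [0.    0.069 0.998 0.   ] q [ 0.16   0.587 -1.169  1.741  0.578  1.208  0.266] eye [0.39  0.368 0.245] t 12.7333
magnifier 0.79 [562. 322.] ctr [525.5 497.3] size [45.  81.4] ang 25.3 px [499 273] [639 366]
magnifier 0.71 [312. 212.] ctr [455.3 359.3] size [ 42.1 156.9] ang 82.0 px [273  64] [351 370]
```

View pics/w6.png

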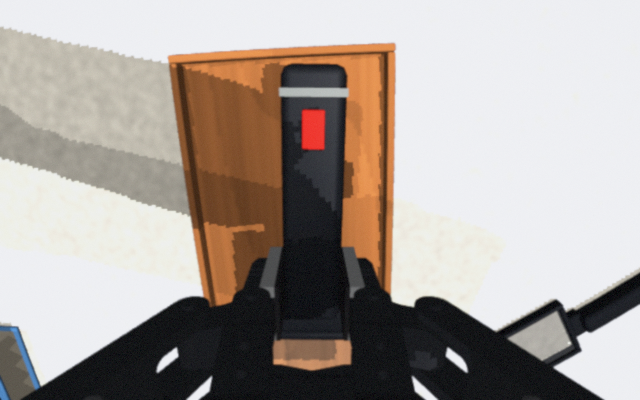

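>>> {"op": "drive_tool", "data": {
  "commands": [
    [[0, 0, 0.6], 0, 5],
    [[0, 0, 0.9], 0, 5],
    [[0, 0, 0.9], 0, 5],
    [[0, 0, 0.9], 0, 5],
    [[0, 0, 0.9], 0, 5],
    [[0, 0, 0.9], 0, 5],
    [[0, 0, 0.9], 0, 5],
    [[0, -0.3, 0.7], -0.3, 5]
  ]
}}

```text
time: 13.45
tool_pos: [0.4608, 0.3507, 0.2698]
ee_rot: [-0.0, 0.084, 0.997, 0.001]
ft_force: [-0.6, -0.3, -1.1]
grip_width: 0.0227
gripper_force: 49.5
```

>>> {"op": "drive_tool", "data": {
  "commands": [
    [[0, -0.6, 0.1], -0.6, 5],
    [[0.1, -0.8, 0], -0.6, 5],
    [[0.1, -0.8, 0], -0.6, 5],
    [[0.1, -0.8, 0], -0.6, 5],
    [[0.1, -0.8, 0], -0.6, 5],
    [[0.1, -0.8, 0], -0.6, 5],
    [[0.1, -0.8, 0], -0.6, 5],
    [[0.1, -0.8, 0], -0.6, 5]
  ]
}}

```text
time: 14.12
tool_pos: [0.4788, 0.1936, 0.2703]
ee_rot: [-0.0, 0.331, 0.944, -0.0]
ft_force: [-1.1, 0.3, -1.5]
grip_width: 0.0226
gripper_force: 49.5
```

```bash
python3 -c "
from workcell import r
s=r.observe();print(s['q'].round(3),s['tool_pos'],s['ee_rot'].round(3),s['time'],s['grip_width'])"
```

```text
[ 0.624  0.188 -1.207  1.682  0.178  1.395  0.288] [0.47875265 0.19363755 0.27032646] [-0.     0.331  0.944 -0.   ] 14.1167 0.022558443266211186
```

>>> {"op": "drive_tool", "data": {
  "commands": [
    [[0.1, -0.9, 0], -0.6, 5],
    [[0.1, -0.9, 0], -0.6, 5],
    [[0.1, -0.9, 0], -0.6, 5],
    [[0.1, -0.9, 0], -0.6, 5],
    [[0.1, -0.9, 0], -0.6, 5],
    [[0.1, -0.9, 0], -0.6, 5],
    [[0.1, -0.9, 0], -0.6, 5],
    [[0.1, -0.9, 0], -0.6, 5]
  ]
}}

```text
time: 14.78
tool_pos: [0.4991, 0.0132, 0.2703]
ee_rot: [-0.0, 0.556, 0.831, -0.0]
ft_force: [0.3, -0.1, -1.6]
grip_width: 0.0228
gripper_force: 49.5
```

>>> {"op": "drive_tool", "data": {
  "commands": [
    [[0.1, -0.9, 0], -0.6, 5],
    [[0.1, -0.9, 0], -0.6, 5],
    [[0.1, -0.9, 0], -0.6, 5],
    [[0.1, -0.9, 0], -0.6, 5],
    [[0.1, -0.9, 0], -0.6, 5],
    [[0.1, -0.8, 0], -0.6, 5],
    [[0.1, -0.7, 0], -0.6, 5],
    [[0.1, -0.6, 0], -0.6, 5]
  ]
}}

```text
time: 15.45
tool_pos: [0.5192, -0.1534, 0.2697]
ee_rot: [-0.0, 0.746, 0.666, -0.0]
ft_force: [-0.4, 0.2, -1.7]
grip_width: 0.0227
gripper_force: 49.5
```

>>> {"op": "drive_tool", "data": {
  "commands": [
    [[0.1, -0.5, 0], -0.4, 5],
    [[0, -0.2, 0], -0.1, 5],
    [[0, 0, 0], 0, 5],
    [[0, 0, 0], 0, 5],
    [[0, 0, 0], 0, 5]
  ]
}}

```text
time: 15.87
tool_pos: [0.5218, -0.1672, 0.2701]
ee_rot: [-0.0, 0.761, 0.649, 0.0]
ft_force: [0.8, -0.0, -1.5]
grip_width: 0.0229
gripper_force: 49.6
```

```bash
cat > d.py <<'E'
from h import *
import sys
np.set_printoptions(precision=4,suppress=True)
s=r.observe(); T=s["tool_pos"]; print(s['q'],T,"tool x yaw",np.degrees(2*np.arctan2(s["ee_rot"][2],s["ee_rot"][1])),"rot",s["ee_rot"],"t",s["time"],s["ft_force"])
P={n:get_image(n) for n in ["top","scene","wrist"]}
for n,p in P.items():
    save(p,n+sys.argv[1])
    for q,z,c0 in [("magnifier",T[2]+.005,T[:2]+[-.005,-.03]),("print_boat",.012,[.5095,-.2625])]:
        for x in silhouettes(p,q):
            c,_=cv2.findContours(x["region"].astype(np.uint8),0,cv2.CHAIN_APPROX_NONE); c=max(c,key=len).reshape(-1,2)
            m=cv2.minAreaRect(at(p,c,z)[:,:2].astype(np.float32)*1000)
            if np.hypot(*(np.array(m[0])/1000-c0))<.12: print(n,q,round(x["p"],2),np.round(x["centre"]),"ctr",np.round(m[0],1),"size",np.round(m[1],1),"ang",round(m[2],1))
E
python3 d.py A
python3 - <<'E'
import cv2,numpy as np
a=cv2.imread("pics/sceneA.png")[160:320,140:360];b=cv2.imread("pics/wristA.png")
a=cv2.resize(a,(550,400),interpolation=cv2.INTER_CUBIC);t=cv2.imread("pics/topA.png")[100:260,330:490]
cv2.imwrite("pics/A.png",cv2.resize(np.hstack([a,cv2.resize(t,(400,400))]),(790,333)))
E
```

```text
[ 0.9938  0.1954 -0.8659  1.6221  0.1504  1.3941 -0.047 ] [ 0.5218 -0.1672  0.2701] tool x yaw 80.95718176863492 rot [-0.0002  0.7606  0.6492  0.0001] t 15.8667 [ 0.8239 -0.0358 -1.4697]
top magnifier 0.46 [368. 170.] ctr [ 530.1 -119.3] size [67.7 23.4] ang 79.9
scene magnifier 0.55 [247. 175.] ctr [ 518.3 -244.6] size [157.6  91.6] ang 80.9
scene print_boat 0.63 [247. 261.] ctr [ 507.  -263.2] size [86.8 56.3] ang 80.9
wrist magnifier 0.58 [314. 210.] ctr [ 526.1 -151.6] size [139.3  37.4] ang 79.7
```

View pics/A.png

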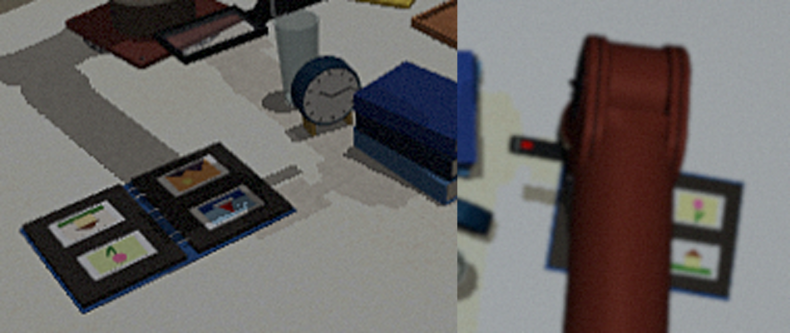

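The left half (scene) shows the album free, with the boat photo at scene px (247,261) and the clock, glass and books still in place. The right half (top) shows the arm hiding the lens, with the handle end clear of the books. Now I'll descend part way and check the lens against the photo.

>>> {"op": "drive_tool", "data": {
  "commands": [
    [[0.1, -0.3, -0.5], 0, 5],
    [[0, 0, -0.8], 0, 5],
    [[0, 0, -0.9], 0, 5],
    [[0, 0, -0.9], 0, 5],
    [[0, 0, -0.9], 0, 5],
    [[0, 0, -0.9], 0, 5],
    [[0, 0, -0.9], 0, 5],
    [[0, 0, -0.8], 0, 5]
  ]
}}

```text
time: 16.98
tool_pos: [0.5236, -0.1761, 0.1026]
ee_rot: [-0.001, 0.761, 0.648, -0.0]
ft_force: [0.1, -0.3, -1.3]
grip_width: 0.0229
gripper_force: 49.6
```

>>> {"op": "drive_tool", "data": {
  "commands": [
    [[0, 0, -0.8], 0, 5],
    [[0, 0, -0.6], 0, 5],
    [[0, 0, 0], 0, 5],
    [[0, 0, 0], 0, 5],
    [[0, 0, 0], 0, 5]
  ]
}}

```text
time: 17.4
tool_pos: [0.5248, -0.1759, 0.0706]
ee_rot: [0.0, 0.761, 0.648, 0.0]
ft_force: [0.5, -1.0, -1.3]
grip_width: 0.0227
gripper_force: 49.5
```

```bash
python3 d.py B
cat > e.py <<'E'
from h import *
import sys
s=r.observe(); T=s["tool_pos"]; p=get_image("scene"); y=2*np.arctan2(s["ee_rot"][2],s["ee_rot"][1])-np.pi
u=np.array([np.cos(y),np.sin(y),0]); v=np.array([-u[1],u[0],0]); zb=T[2]-.0055
L=T+88.4e-3*u; L[2]=zb; print("lens guess",L,np.degrees(y))
x0,y0=205,190; k=6; im=cv2.resize(p["image"][y0:y0+95,x0:x0+125,::-1],None,fx=k,fy=k,interpolation=cv2.INTER_CUBIC)
def box(c,u,v,a,b,z,col):
    q=np.array([c+u*i*a/2+v*j*b/2 for i,j in((-1,-1),(1,-1),(1,1),(-1,1))]); q[:,2]=z
    cv2.polylines(im,[np.round(((proj(p,q)-[x0,y0]+.5)*k)).astype(np.int32)],True,col,1)
box(L,u,v,.116,.078,zb,(0,255,255)); box(L,u,v,.116,.078,zb+.012,(0,255,0))
a=np.radians(80.8); pu=np.array([np.cos(a),np.sin(a),0]); box(np.array([.5095,-.2625,0]),pu,np.array([-pu[1],pu[0],0]),.086,.054,.012,(255,0,255))
cv2.imwrite(f"pics/{sys.argv[1]}.png",im)
E
python3 e.py E1
```

```text
[ 0.9178  0.3952 -0.8009  1.8491  0.3274  1.0335 -0.1747] [ 0.5248 -0.1759  0.0706] tool x yaw 80.84862154868182 rot [0.0002 0.7613 0.6484 0.0003] t 17.4 [ 0.4684 -1.0335 -1.2797]
top magnifier 0.44 [362. 179.] ctr [ 532.6 -125.8] size [67.7 25.8] ang 80.2
scene print_boat 0.93 [247. 259.] ctr [ 507.9 -265.2] size [84.4 53. ] ang 78.0
wrist magnifier 0.77 [312. 211.] ctr [ 528.1 -160.3] size [139.9  37.5] ang 80.9
lens guess [ 0.51029494 -0.26305599  0.06478665] -99.1553601646044
```

View pics/E1.png

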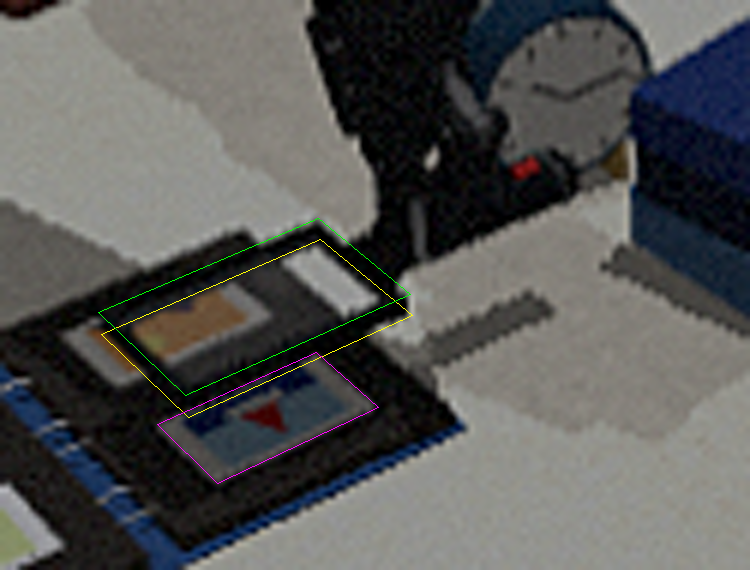

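The overlay matches. The lens frame lies on the predicted boxes and is level, and the photo sits in the magenta box. The handle end is clear of the clock and books. Final descent next.

>>> {"op": "drive_tool", "data": {
  "commands": [
    [[0, 0, -0.4], 0, 5],
    [[0, 0, -0.4], 0, 5],
    [[0, 0, -0.2], 0, 5],
    [[0, 0, -0.1], 0, 5],
    [[0, 0, 0], 0, 5],
    [[0, 0, 0], 0, 5],
    [[0, 0, 0], 0, 5],
    [[0, 0, 0], 0, 5]
  ]
}}

```text
time: 18.57
tool_pos: [0.5246, -0.1757, 0.0429]
ee_rot: [0.0, 0.761, 0.648, 0.0]
ft_force: [0.7, -0.2, -1.9]
grip_width: 0.0228
gripper_force: 49.6
```

```bash
python3 e.py E2; python3 -c "
from workcell import r
s=r.observe();print(s['tool_pos'],s['ee_rot'],s['time'],s['ft_force'],s['joint_velocities'].round(3))"
```

```text
lens guess [ 0.51050842 -0.26299304  0.03738909] -99.14914854489041
[ 0.52452642 -0.17574386  0.0428723 ] [2.41832649e-04 7.61253598e-01 6.48454230e-01 1.14575091e-04] 18.6167 [-0.38029697 -0.21319325 -2.23005659] [-0.     0.    -0.002  0.001  0.     0.001 -0.   ]
```

View pics/E2.png

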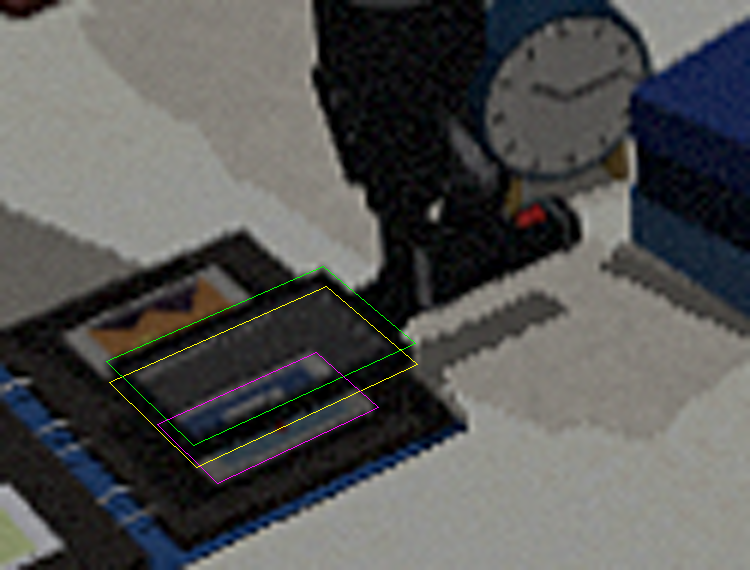

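The frame's edges fit the predicted boxes. The underside is at about z 0.037, 25 mm above the page, and the lens centre is within about 1 mm of the measured photo centre and level. Nothing around it has been disturbed, so I'm handing in.

```bash
python3 -c "
from workcell import r
print(r.close_job())"
```

```text
the job is handed in; nothing more can be done
None
```

I handed the job in at 18.6 s: by my measurements the magnifier is held by its handle with the lens level and centred over the red-sailed boat photo, about 25 mm above the page and in line with its long side; the books, clock, glass and album looked undisturbed, and no verdict came back.

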